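Lock the label printer's battery cover with the screwdriver

ROBOT

A 6-joint arm with a two-finger parallel gripper is mounted at the origin on the work surface. World frame = base frame: x ahead of the robot, y to its left, z up, the work surface at z = 0. Lengths are in mm, angles in degrees, forces in N, time in s.
With the tool pointing down it reaches from about 300 to 850 mm from the base axis. Payload 4.2 kg.
Tool frame: the origin (TCP) lies at the very end of the fingers, on their centre line; the grasp point (between the pads) lies 19 mm behind it (hold_point_z is the z of the grasp point in the tool frame, in mm); z points along the fingers, y is the direction in which the jaws open and shut (so a half turn about z gives the same grasp; the last joint's range is limited). The gripper opens to 91 mm and grips with 3 to 60 N. Pads are 32 mm wide; open, the fingers measure 118 mm over their backs; the gripper's body (76 mm by 178 mm) begins 60 mm behind the grasp point.
Start: joints at [-77.865, 18.312, 89.639, -0, 72.044, -1.146], TCP at [132.097, -559.637, 213.976] pointing down, gripper open.
Joint ranges: [-177.97, 177.97], [-48.28, 115.42], [12.27, 149.76], [-77.06, 257.06], [2.81, 150.46], [-146.56, 146.56]. Speed limits (degrees/s): [147.25, 147.25, 180, 180, 180, 180].

INTERFACE

Orientations are given as [roll, pitch, yaw] about the fixed x, y, z axes, in that order (R = Rz(yaw) Ry(pitch) Rx(roll)).
In Python, from workcell import state, grab_frame, job_done, hold_point_z gives the robot as it stands. The module is installed in compiled form; this text tells all that it offers.
- The arm moves only by the shell command python3 -m creep 'ROWS' [FORCE]. ROWS is JSON, a list of rows, each a list of 7 numbers: the closure, from 0 (fully open) to 1 (shut), then the shift along the tool's x, y, z in mm, then the turn, a rotation vector about the tool's x, y, z in degrees. A call has 1 to 5 rows; each row shifts and turns the commanded pose from where the row before left it, along the tool's axes as they then stand; what a row does not reach is not made up. A row lasts 1/8 s, in which the tool goes at most 62.5 mm and 10.7 degrees, less where a joint would pass 70% of its speed; a pose out of reach is approached as far as the arm can. A call is refused whole if a number of a shift passes 62.5 or a number of a turn 10.7, either way. A call with a gripper value outside its range is refused whole. The fingers move at their own pace and stop on an object; FORCE is the grip in N (left out, the last holds). Time passes only in rows, so rows that do not move let the fingers close. It gives the time, the measured TCP pose, the force and the opening at its end, in the units of the state.
- state(): the state, without advancing time (a new reading comes with each control period).
- grab_frame(name): name is "side" or "top"; returns a dict with "frame" (384x512x3 uint8, red, green, blue), "fx", "fy", "cx", "cy" (pixels), "k1" (the pictures are not rectified: a ray, as slopes to the right and down, at radius r is drawn at 1 + k1 r^2 times it, then the intrinsics apply), "view" (4x4, takes a point from world to camera coordinates). Camera axes: x right, y down, z forward; pixel columns grow to the right and rows downward; lengths in mm; the calibration is good to about 2 mm. A picture is of the moment at which its call begins. There is no depth.
- job_done(): hands the job in, once; it reports no verdict.
The state is a dict: "time_s": time; "qpos": joint angles; "qvel": joint speeds; "effort": joint torques, N m; "ee_pos": TCP position; "ee_rot": TCP orientation; "force": force on the tool from outside, world axes, zero at the start; "torque": the same for the moment, N m; "gripper_width": finger opening in mm.
Only numpy, scipy, OpenCV 4.12 (cv2) and the standard library are available. Lean on these libraries where they do the work, as an engineer would, in place of code of your own. Each camera call takes 0.05 s, during which the arm holds its last target.

TASK

Lock the battery cover of the tube-label printer: take the screwdriver out of its blue stand, seat its flat bit in the slot of the yellow sprung screw in the cover's well, push the screw in and, keeping it pushed, turn it clockwise until it locks and pops back up by itself when released. Press only as firmly as the spring needs, leave the hand sanitizer, the tube rack and the mouse where they are, and put the screwdriver back upright in its stand, fully home.

Things in the scene. Friction and masses are not known exactly. Their poses are not given: they have to be found in the camera images.
- well (a point): Centre, at the level of the cover's top, of the round well (29 mm wide) in the black battery cover, 60 mm above the table, on the screw's axis. z up, x = the printer's x. In it the screw's yellow head, a 26 mm disc: its top lies 0 to 12 mm below this point, differently each time (feel for it). Slot in the head: 15 mm long, 4.4 wide, 5 deep, mouth bevelled 1.5 mm wider all round.
- lock (a joint): Screw's angle, rad: 0 unlocked (start; slot along the well's x), grows clockwise from above, hard stop 1.5. Bit's play in the slot: 0.1 rad each way. A spring (0.03 N m) turns it back. A catch blocks it beyond about 0.25 unless it is pushed in 2.5 mm or more; it is past the catch from about 1.05. Let up there (1.2 is good) it pops up and stays at about 1.0, locked; let up before, it turns back.
- printer: Tube-label printer, fixed: a white box 200 x 150 x 60 mm (x, y, z), the top of its -x half a black battery cover. Origin: centre of its underside, z up. The screw: vertical, sprung upward; still below 5 N of push, then 1.5 N per mm: 8.75 N at 2.5 mm, 11 N at 4 mm, where it bottoms and the force shoots up; over 30 N breaks it. Dots on the cover: slot's direction, red unlocked, green locked.
- driver: Screwdriver, loose, 150 mm long, about 0.12 kg, standing in the stand bit down. Origin: centre of the bit's end face; z along the shaft to the handle, up at the start; x along the bit's width.
- driver_grip (a point): Grip point of the screwdriver: on its axis, 115 mm above the bit's end; axes as the screwdriver's. The red and black handle is a square bar 24 mm wide (faces across its x and y), 76 to 150 mm above the bit's end. Below it a black round guard of 32 mm diameter (70 to 76 mm), then a shaft of 8 mm diameter.
- driver_tip (a point): Centre of the end face of the screwdriver's flat bit: 12 mm wide (its x), 3 mm thick (its y), the lowest 14 mm of the tool; z points up along the shaft.
- stand_hole (a point): Centre of the mouth of the hole in the stand's top, 80 mm above the table; z up. Stand: fixed blue block 64 x 64 x 80 mm on a foot of 90 x 90 mm; round hole, 19 mm wide, 76 mm deep. The screwdriver hangs in it with its guard's underside on the stand's top, the bit's end 70 mm below the mouth; any yaw will do.
- sanitizer: Hand sanitizer pump bottle, loose bystander, white, 75 x 60 mm and 209 mm tall. Origin: centre of its underside. Leave it alone.
- rack: Yellow tray 160 x 120 mm with a white rack of pink-capped sample tubes, 91 mm tall, loose bystander. Origin: centre of its underside. Leave it alone.
- mouse: Black computer mouse, about 85 x 60 x 35 mm, loose bystander. Origin: under its rounded rear. Leave it alone.

How it is judged (in metres and radians):
On the way, in this order (a step that is already met when the one before it is completed fails the run):
1. the screwdriver has been lifted clear of its stand (z of driver_tip in the frame of stand_hole above 0 m), for 0.1 s.
2. the bit of the screwdriver pushes on the screw, still unlocked (contact force between driver and lock above 6 N and horizontal distance between driver_tip and well below 0.005 m and value of joint lock below 0.5 rad), for 0.1 s.
3. the screwdriver has turned the screw past its catch, still pushing (contact force between driver and lock above 3 N and horizontal distance between driver_tip and well below 0.005 m and value of joint lock above 0.95 rad), for 0.05 s.
At the end, for the whole second after the job is handed in: The screw is locked: released, it stays turned more than 0.85 rad clockwise. The screwdriver is released and at rest in its stand, bit down in the hole, fully home (within 4 mm) and upright (within 0.1 rad) (value of joint lock above 0.85 rad and horizontal distance between driver_tip and stand_hole below 0.009 m and z of driver_tip in the frame of stand_hole below -0.066 m and angle between driver's own z axis and vertical below 0.1 rad and linear speed of driver below 0.02 m/s); the robot touches nothing.
It fails at once if the screwdriver presses on the screw or the printer with more than 30 N (contact force between driver and printer above 30 N or contact force between driver and lock above 30 N).
It fails at once if the hand itself turns or presses the screw (contact force between the fingers and lock above 2 N).
It fails at once if a bystander is pushed 20 mm or tipped (distance of any of sanitizer, rack, mouse from where it was at the start of the episode above 0.02 m or angle between any of sanitizer, rack's own z axis and vertical above 0.3 rad).
It also fails if it takes over 69 s, if anything falls off the work surface, if the arm or the gripper's body presses on something with over 40 N, if the wrist force passes 120 N, or if a joint passes its speed limit or range.

## Working session

There is one attempt and no reset: what is moved stays moved. The work goes in short steps, Python scripts to look and compute and a shell command to move; the robot and the scene stay as the last step left them, time stands still between calls to the robot, and variables do not carry over. Pictures are saved under pics/ and viewed, and the job is handed in when it is done.

```bash
mkdir -p pics; python3 - <<'E'
from workcell import state, grab_frame, hold_point_z
import cv2
print(state(), hold_point_z)
for n in("side","top"):
    f=grab_frame(n); print(n,{k:(v if k!='frame' else 0) for k,v in f.items()})
    cv2.imwrite(f"pics/{n}0.png",cv2.resize(f["frame"][:,:,::-1],(800,600),interpolation=cv2.INTER_CUBIC))
    cv2.imwrite(f"pics/{n}0raw.png",f["frame"][:,:,::-1])
E
```

```text
{'time_s': 0.0, 'qpos': array([-7.78656479e+01,  1.83517401e+01,  8.97059835e+01, -9.76919532e-04,
        7.20424631e+01, -1.14537196e+00]), 'qvel': array([ 0.01311663, -0.0273246 , -0.0696738 , -0.03200686,  0.01947676,
        0.02275911]), 'effort': array([-2.22975104e-03, -4.12460768e+01, -2.31972116e+01,  7.27452664e-02,
        4.57422389e-02, -1.64772214e-04]), 'ee_pos': array([ 131.97731151, -559.14069505,  213.1221392 ]), 'ee_rot': array([-1.79899815e+02, -1.07403362e-03,  1.32800252e+01]), 'force': array([-0.34910468, -0.16930645,  0.31314744]), 'torque': array([ 0.05932877,  0.03715532, -0.00943077]), 'gripper_width': 91.12238632083596} -18.8
side {'frame': 0, 'fx': 411.4616471929579, 'fy': 411.4616471929579, 'cx': 250.22678911533086, 'cy': 192.22300419089515, 'k1': -0.08844939680886602, 'view': array([[-8.58609347e-01, -5.12341703e-01, -1.72037606e-02,
         5.38855950e+02],
       [-3.46744945e-01,  6.05156898e-01, -7.16626173e-01,
         2.80089911e+02],
       [ 3.77568448e-01, -6.09336613e-01, -6.97245265e-01,
         1.01624787e+03],
       [ 0.00000000e+00,  0.00000000e+00,  0.00000000e+00,
         1.00000000e+00]])}
top {'frame': 0, 'fx': 360.80102887930946, 'fy': 360.80102887930946, 'cx': 255.26741940957154, 'cy': 193.91874465040027, 'k1': -0.01258966322890414, 'view': array([[ 1.77336151e-02, -9.99607614e-01,  2.16826581e-02,
        -1.64706245e+01],
       [-9.94441202e-01, -1.98847986e-02, -1.03398695e-01,
         6.17888696e+02],
       [ 1.03789278e-01, -1.97284960e-02, -9.94403626e-01,
         1.30669950e+03],
       [ 0.00000000e+00,  0.00000000e+00,  0.00000000e+00,
         1.00000000e+00]])}
```

View pics/side0.png

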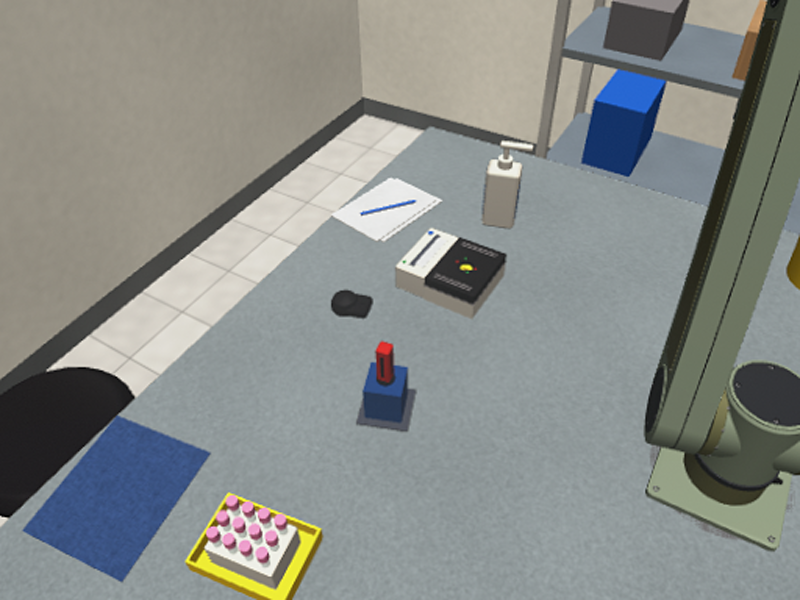

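View pics/top0.png

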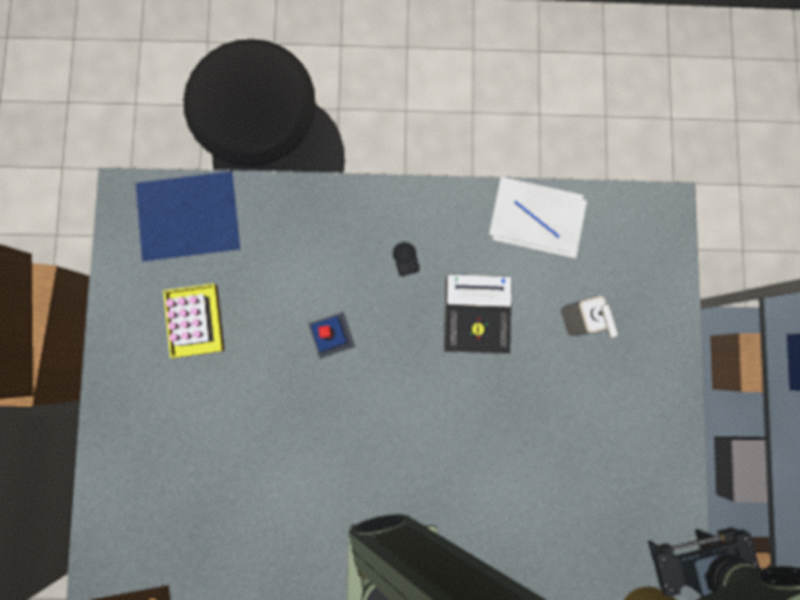

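```bash
python3 - <<'E'
import cv2
t=cv2.imread("pics/top0raw.png"); s=cv2.imread("pics/side0raw.png")
def c(im,x,y,w,h,k): return cv2.resize(im[y:y+h,x:x+w],(w*k,h*k),interpolation=cv2.INTER_CUBIC)
import numpy as np
a=c(t,190,190,50,50,8); b=c(t,280,170,50,60,8)
print(a.shape,b.shape)
cv2.imwrite("pics/t_st.png",a); cv2.imwrite("pics/t_pr.png",b)
cv2.imwrite("pics/s_st.png",c(s,220,210,60,70,8)); cv2.imwrite("pics/s_pr.png",c(s,245,140,90,65,8))
E
```

```text
(400, 400, 3) (480, 400, 3)
```

View pics/t_st.png

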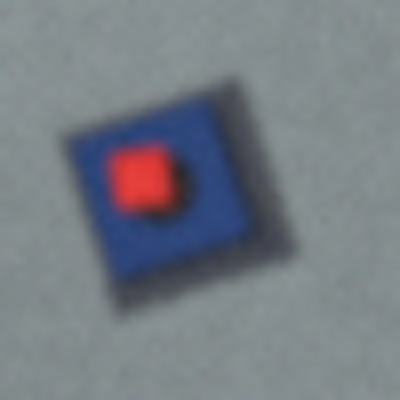

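View pics/t_pr.png

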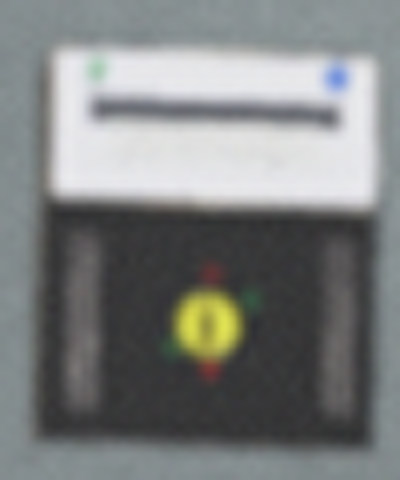

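View pics/s_st.png

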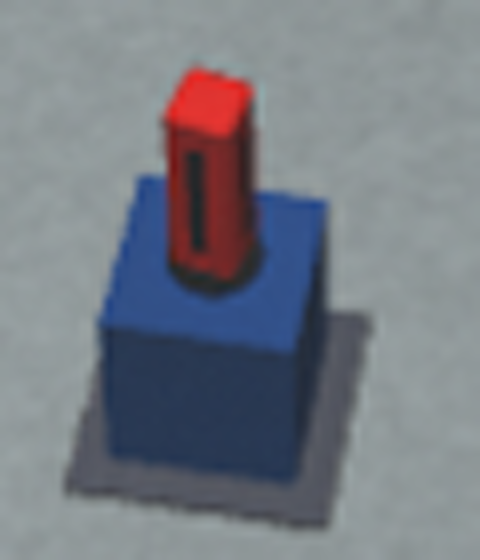

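View pics/s_pr.png

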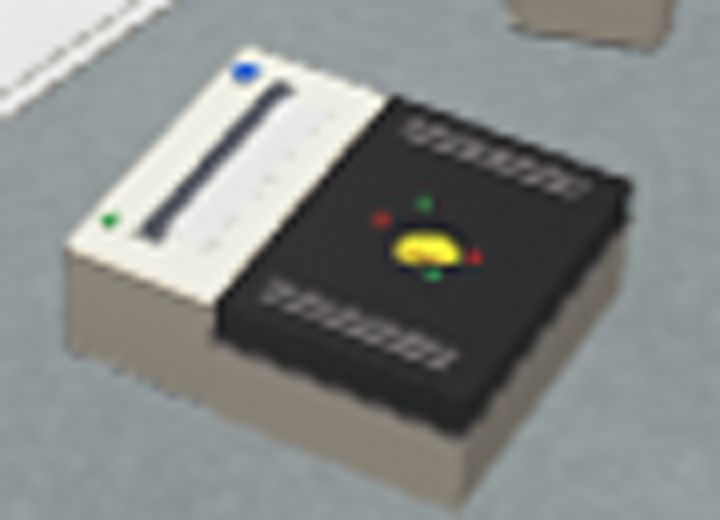

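```bash
cat > h.py <<'E'
import numpy as np
from scipy.optimize import least_squares
import pickle,os
def cams():
    if not os.path.exists('cam.pkl'):
        from workcell import grab_frame
        pickle.dump({n:{k:v for k,v in grab_frame(n).items() if k!='frame'} for n in('side','top')},open('cam.pkl','wb'))
    return pickle.load(open('cam.pkl','rb'))
C=cams()
def proj(n,P):
    c=C[n];P=np.atleast_2d(P);q=P@c['view'][:3,:3].T+c['view'][:3,3]
    s=q[:,:2]/q[:,2:];r2=(s**2).sum(1,keepdims=True);s=s*(1+c['k1']*r2)
    return s*[c['fx'],c['fy']]+[c['cx'],c['cy']]
def raw(p,x0,y0,k=8): return (np.array(p,float)+.5)/k-.5+[x0,y0]
def atz(n,p,z):
    return np.array([least_squares(lambda v:(proj(n,[[v[0],v[1],z]])-q)[0],[500,0]).x for q in np.atleast_2d(p)])
def triang(ps,pt):
    r=least_squares(lambda v:np.r_[(proj('side',v)-ps)[0],(proj('top',v)-pt)[0]],[500,0,80]);return r.x,r.fun
def rect(x,y,yaw,w,h,z):
    a=np.radians(yaw);L=np.array([[1,1],[1,-1],[-1,-1],[-1,1]])*[w/2,h/2]
    return np.c_[L@np.array([[np.cos(a),np.sin(a)],[-np.sin(a),np.cos(a)]])+[x,y],np.full(4,z)]
E
python3 - <<'E'
from h import *
np.set_printoptions(precision=2,suppress=True)
from itertools import permutations
def fit(obs,w,h,z,x0):
    best=None
    from scipy.optimize import linear_sum_assignment as lsa
    def res(v):
        P=rect(*v,w,h,z);o=[]
        for n,q in obs.items():
            p=proj(n,P);d=np.linalg.norm(p[:,None]-q[None],axis=2);i,j=lsa(d);o.append((p[i]-q[j]).ravel())
        return np.concatenate(o)
    r=least_squares(res,x0,x_scale=[1,1,1]);return r.x,r.fun.reshape(-1,2)
hs=raw([(200,68),(255,90),(215,138),(165,115)],220,210); ht=raw([(108,150),(165,145),(174,205),(118,212)],190,190)
bs=raw([(143,176),(328,202),(294,352),(102,325)],220,210); bt=raw([(68,140),(212,98),(253,238),(118,280)],190,190)
ps=raw([(250,45),(632,183),(465,432),(68,245)],245,140); pt=raw([(52,45),(378,56),(370,445),(38,437)],280,170)
print(atz('top',ht,160),atz('side',hs,160))
c=atz('top',ht,160).mean(0)
for o in ({'top':ht},{'side':hs},{'side':hs,'top':ht}): print('handle',*fit(o,24,24,160,[*c,12]))
c=atz('top',bt,80).mean(0)
for o in ({'top':bt},{'side':bs},{'side':bs,'top':bt}):print('stand',*fit(o,64,64,80,[*c,15]))
c=atz('top',pt,60).mean(0)
for o in ({'top':pt},{'side':ps},{'side':ps,'top':pt}):print('printer',*fit(o,200,150,60,[*c,-2]))
print('dots top',atz('top',raw([(211,271),(211,372),(252,299),(172,348)],280,170),60),'yel',atz('top',raw([(208,326)],280,170),56))
print('dots side',atz('side',raw([(381,220),(475,257),(425,203),(433,274)],245,140),60))
E
```

```text
[[553.07 170.79]
 [555.61 147.17]
 [530.71 142.67]
 [527.37 165.81]] [[551.88 148.98]
 [532.4  148.32]
 [532.96 171.23]
 [551.07 170.93]]
handle [541.69 156.61   8.95] [[ 0.12  0.42]
 [ 0.16  0.06]
 [-0.06 -0.3 ]
 [-0.23 -0.19]]
handle [542.13 159.81  -0.92] [[-1.27 -0.31]
 [-0.42 -0.66]
 [ 0.92  0.29]
 [ 0.76  0.62]]
handle [542.17 158.39   3.6 ] [[-0.85 -0.31]
 [-0.66 -0.92]
 [ 1.05 -0.48]
 [ 1.58  0.11]
 [-0.1  -0.1 ]
 [-0.01  0.21]
 [-0.9  -0.09]
 [-1.13 -0.65]]
stand [541.21 155.9   18.81] [[ 0.57  0.26]
 [-0.18  0.06]
 [ 0.02 -0.3 ]
 [-0.41 -0.02]]
stand [542.48 158.09  19.95] [[-0.35  0.05]
 [-0.22 -0.14]
 [ 0.31 -0.16]
 [ 0.25  0.2 ]]
stand [542.12 157.22  19.47] [[-0.12 -0.23]
 [ 0.19 -0.37]
 [ 0.68 -0.24]
 [ 0.43  0.09]
 [ 0.14  0.14]
 [-0.68 -0.27]
 [-0.27 -0.69]
 [-0.64 -0.22]]
printer [ 596.54 -188.53   -1.15] [[-0.03 -3.15]
 [-0.05 -2.84]
 [-0.01  3.19]
 [ 0.11  2.62]]
printer [ 595.02 -184.75   -3.22] [[-3.85 -1.6 ]
 [-1.84 -0.88]
 [ 3.52  2.69]
 [ 1.96 -1.06]]
printer [ 596.03 -187.12   -2.12] [[-3.7  -1.63]
 [-2.43 -1.19]
 [ 3.38  1.69]
 [ 2.72 -1.85]
 [ 0.06 -3.34]
 [ 0.02 -2.35]
 [-0.87  3.66]
 [-0.73  2.38]]
dots top [[ 584.09 -189.1 ]
 [ 538.22 -189.25]
 [ 571.69 -207.83]
 [ 548.76 -171.48]] yel [[ 559.29 -188.46]]
dots side [[ 583.83 -189.85]
 [ 541.71 -188.27]
 [ 573.2  -207.96]
 [ 551.65 -170.99]]
```

```bash
python3 -m creep '[[0,37.6,-40.2,0,0,0,0],[0,37.6,-40.2,0,0,0,0],[0,37.6,-40.2,0,0,0,0],[0,37.6,-40.2,0,0,0,0],[0,37.6,-40.2,0,0,0,0]]' 50; python3 -m creep '[[0,37.6,-40.2,0,0,0,0],[0,37.6,-40.2,0,0,0,0],[0,37.6,-40.2,0,0,0,0],[0,37.6,-40.2,0,0,0,0],[0,37.6,-40.2,0,0,0,0]]'; python3 -m creep '[[0,37.6,-40.2,0,0,0,0],[0,37.6,-40.2,0,0,0,0],[0,37.6,-40.2,0,0,0,0],[0,37.6,-40.2,0,0,0,0],[0,37.6,-40.2,0,0,0,0]]'; python3 -m creep '[[0,0,0,0,0,0,-10.1],[0,0,0,0,0,0,-10.1],[0,0,0,0,0,0,-10.1],[0,0,0,0,0,0,-10.1],[0,0,0,0,0,0,-10.1]]';python3 -m creep '[[0,0,0,0,0,0,-10.1],[0,0,0,0,0,0,-10.1],[0,0,0,0,0,0,-10.1],[0,0,0,0,0,0,0]]'
```

```text
time_s: 0.82
ee_pos: [269.5, -319.2, 213.9]
ee_rot: [180.0, -0.0, 13.2]
force: [0.8, -1.2, -0.3]
gripper_width: 91.0
time_s: 1.45
ee_pos: [406.3, -80.3, 214.1]
ee_rot: [180.0, -0.0, 13.3]
force: [1.6, 0.3, 0.6]
gripper_width: 91.2
time_s: 2.08
ee_pos: [543.1, 158.5, 213.8]
ee_rot: [180.0, 0.0, 13.3]
force: [0.6, -0.2, -0.4]
gripper_width: 91.4
time_s: 2.7
ee_pos: [542.3, 156.8, 213.7]
ee_rot: [-180.0, 0.0, 64.1]
force: [-0.3, 0.0, 0.9]
gripper_width: 90.8
time_s: 3.2
ee_pos: [542.4, 156.8, 213.7]
ee_rot: [-180.0, 0.0, 94.0]
force: [0.8, 0.5, -0.3]
gripper_width: 91.2
```

```bash
python3 -m creep '[[0,0,0,35,0,0,0],[0,0,0,35,0,0,0],[0,0,0,25,0,0,0],[0,0,0,12.5,0,0,0],[0,0,0,0,0,0,0]]'; python3 - <<'E'
from workcell import *
import cv2
for n,(x,y,w,h) in {"top":(160,150,110,110),"side":(190,170,120,120)}.items():
    f=grab_frame(n)["frame"][:,:,::-1]
    cv2.imwrite(f"pics/{n}1.png",cv2.resize(f[y:y+h,x:x+w],(w*5,h*5),interpolation=cv2.INTER_CUBIC))
E
```

```text
time_s: 3.82
ee_pos: [542.2, 156.7, 105.9]
ee_rot: [-179.9, 0.0, 94.0]
force: [1.3, -0.1, 0.5]
gripper_width: 91.3
```

View pics/side1.png

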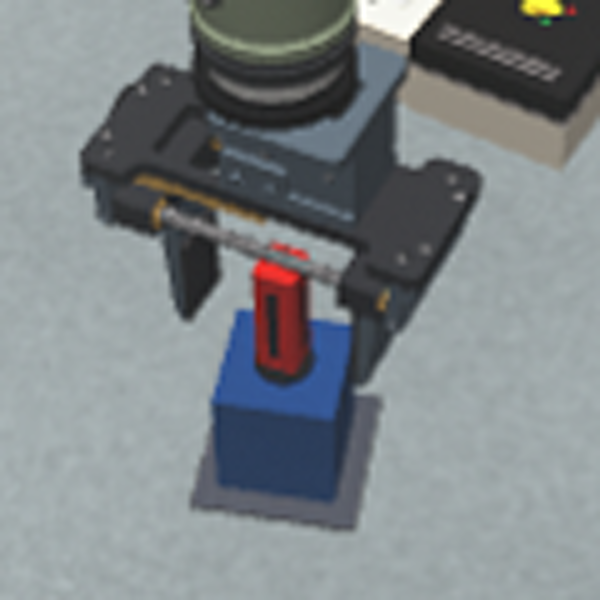

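View pics/top1.png

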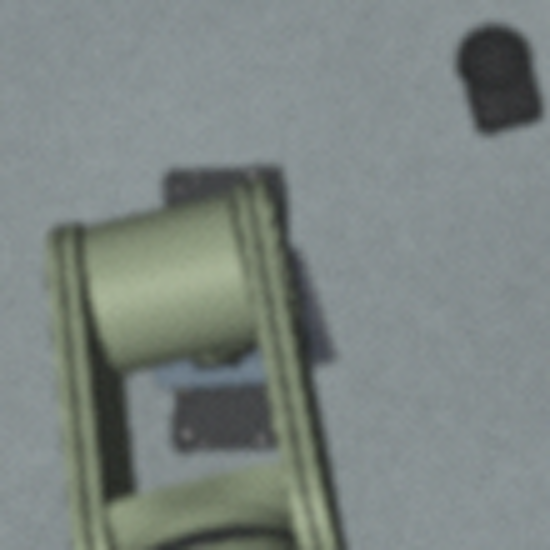

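```bash
python3 -m creep '[[0.6,0,0,0,0,0,0],[0.6,0,0,0,0,0,0],[0.8,0,0,0,0,0,0],[1,0,0,0,0,0,0],[1,0,0,0,0,0,0]]' 10;python3 -m creep '[[1,0,0,0,0,0,0],[1,0,0,0,0,0,0],[1,0,0,0,0,0,0]]' 50;
```

```text
time_s: 4.55
ee_pos: [542.5, 156.8, 106.4]
ee_rot: [180.0, 0.0, 94.1]
force: [-0.3, 0.1, 0.3]
gripper_width: 44.5
time_s: 4.92
ee_pos: [542.8, 156.8, 106.5]
ee_rot: [180.0, 0.0, 94.1]
force: [1.6, -0.8, -0.5]
gripper_width: 23.7
```

```bash
python3 -m creep '[[1,0,0,0,0,0,0],[1,0,0,-15,0,0,0],[1,0,0,-35,0,0,0],[1,0,0,-35,0,0,0],[1,0,0,-35,0,0,0]]'; python3 -m creep '[[1,0,0,-10,0,0,0],[1,0,0,0,0,0,0]]';python3 - <<'E'
from workcell import *
import cv2
print(state()['ee_pos'],state()['gripper_width'])
for n,(x,y,w,h) in {"side":(190,150,100,100)}.items():
    f=grab_frame(n)["frame"][:,:,::-1]
    cv2.imwrite(f"pics/{n}2.png",cv2.resize(f[y:y+h,x:x+w],(w*6,h*6),interpolation=cv2.INTER_CUBIC))
E
```

```text
time_s: 5.55
ee_pos: [542.0, 156.8, 228.3]
ee_rot: [-180.0, -0.0, 94.1]
force: [-0.4, -0.9, -1.0]
gripper_width: 23.9
time_s: 5.8
ee_pos: [542.3, 156.8, 236.6]
ee_rot: [180.0, -0.0, 94.1]
force: [0.3, -0.2, -2.7]
gripper_width: 23.7
[542.25762248 156.80563964 236.55935837] 23.70473773473234
```

View pics/side2.png

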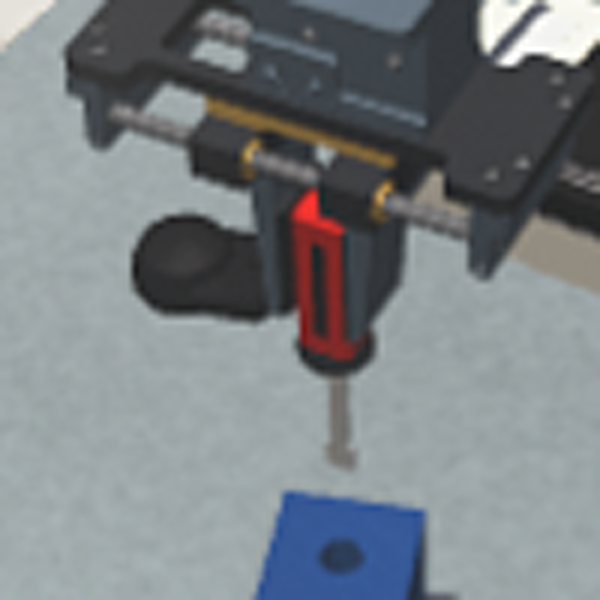

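```bash
python3 -m creep '[[1,-30,-0.7,0,0,0,0],[1,-50,-0.7,0,0,0,0],[1,-55,-0.7,0,0,0,0],[1,-55,-0.7,0,0,0,0],[1,-55,-0.7,0,0,0,0]]'; python3 -m creep '[[1,-50,-0.7,0,0,0,0],[1,-30,-0.7,0,0,0,0],[1,-22,0,0,0,0,0],[1,0,0,15,0,0,2.8],[1,0,0,25,0,0,2.9]]';python3 -m creep '[[1,0,0,12,0,0,0],[1,0,0,0,0,0,0]]';python3 - <<'E'
from workcell import *
import cv2
s=state();print(s['ee_pos'],s['ee_rot'],s['force'],s['torque'])
for n,(x,y,w,h) in {"side":(250,120,90,75)}.items():
    f=grab_frame(n)["frame"][:,:,::-1]
    cv2.imwrite(f"pics/{n}3.png",cv2.resize(f[y:y+h,x:x+w],(w*8,h*8),interpolation=cv2.INTER_CUBIC))
E
```

```text
time_s: 6.48
ee_pos: [555.4, -89.3, 234.4]
ee_rot: [-179.8, -0.1, 94.1]
force: [0.4, 0.7, -2.5]
gripper_width: 23.8
time_s: 7.1
ee_pos: [562.5, -189.7, 195.7]
ee_rot: [180.0, -0.0, 88.3]
force: [-0.5, -0.3, -1.7]
gripper_width: 23.6
time_s: 7.35
ee_pos: [561.7, -189.1, 183.2]
ee_rot: [-179.8, -0.1, 88.5]
force: [-0.5, 1.2, -1.4]
gripper_width: 24.0
[ 561.72380344 -189.07175158  183.20620729] [-1.79846223e+02 -5.49789230e-02  8.84530939e+01] [-0.47246315  1.2240459  -1.36340522] [-0.09587826 -0.13412315 -0.02204937]
```

View pics/side3.png

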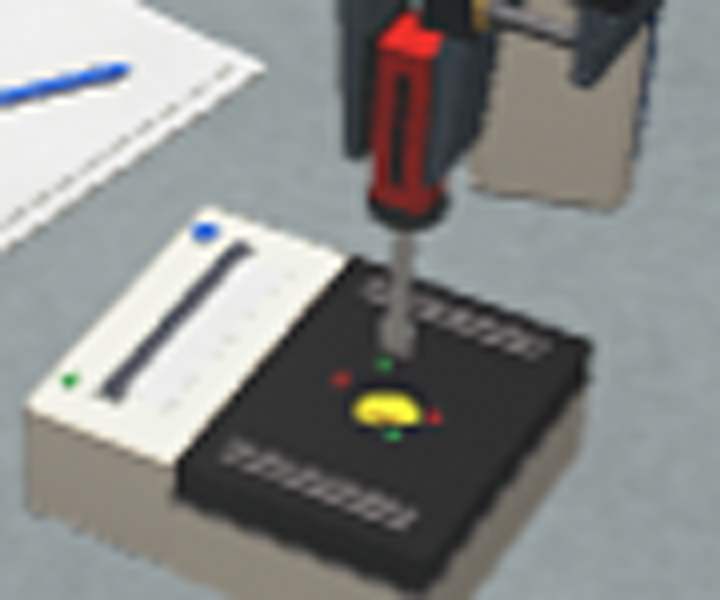

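```bash
python3 - <<'E'
from h import *
np.set_printoptions(precision=1,suppress=True)
for z in (86,87,88): print(z,atz('side',raw([(396,351),(380,346),(411,358)],250,120),z))
print(atz('side',raw([(342,379),(434,417),(384,364),(393,435)],250,120),60))
print(raw(proj('side',[[561.7,-189.1,87.2],[561.7,-189.1,163],[561.7,-189.1,148]]),0,0,1)) 
print((proj('side',[[561.7,-189.1,87.2],[561.7,-189.1,157],[561.7,-189.1,167]])-[250,120])*8+3.5)
E
```

```text
86 [[ 560.6 -188.3]
 [ 567.4 -187.9]
 [ 553.7 -187.4]]
87 [[ 560.2 -187.2]
 [ 566.9 -186.8]
 [ 553.3 -186.3]]
88 [[ 559.7 -186.1]
 [ 566.4 -185.7]
 [ 552.8 -185.2]]
[[ 583.8 -190.6]
 [ 542.1 -188.1]
 [ 573.3 -207.2]
 [ 551.4 -170.5]]
[[298.9 162.9]
 [300.5 143.5]
 [300.2 147.5]]
[[394.6 346.6]
 [406.4 204.5]
 [408.2 183.2]]
```

```bash
python3 -m creep '[[1,-0.5,1,12,0,0,0.6],[1,0,0,10,0,0,0],[1,0,0,0,0,0,0]]';python3 - <<'E'
from workcell import *
import cv2
s=state();print(s['ee_pos'],s['ee_rot'],s['force'],s['torque'])
for n,(x,y,w,h) in {"side":(270,140,50,50)}.items():
    f=grab_frame(n)["frame"][:,:,::-1]
    cv2.imwrite(f"pics/{n}4.png",cv2.resize(f[y:y+h,x:x+w],(w*12,h*12),interpolation=cv2.INTER_CUBIC))
E
```

```text
time_s: 7.78
ee_pos: [562.6, -189.9, 161.3]
ee_rot: [-179.9, -0.0, 87.8]
force: [-0.3, -0.4, -0.4]
gripper_width: 23.7
[ 562.58748118 -189.90792165  161.32425142] [-1.79872658e+02 -3.48713528e-02  8.77906230e+01] [-0.31848713 -0.38170434 -0.40785294] [-0.01938399 -0.09145757 -0.01883819]
```

View pics/side4.png

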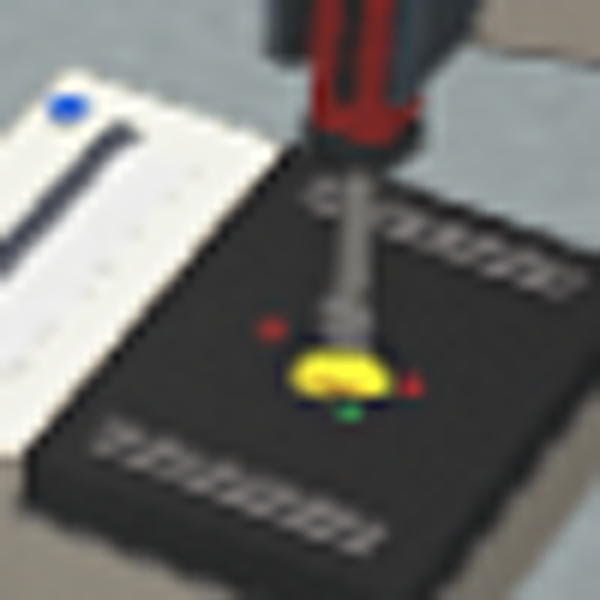

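```bash
python3 - <<'E'
from h import *
np.set_printoptions(precision=1,suppress=True)
for z in (64,65.3,66.5): print(z,atz('side',raw([(348,347),(325,340),(373,352)],270,140,12),z))
print(atz('side',raw([(272,328),(411,386),(348,411)],270,140,12),60))
print((proj('side',[[562.6,-189.9+1.5,65.3],[568.6,-188.4,65.3],[556.6,-188.4,65.3]])-[270,140]+.5)*12-.5)
E
```

```text
64 [[ 561.5 -189.5]
 [ 568.  -189. ]
 [ 554.9 -191. ]]
65.3 [[ 560.9 -188.1]
 [ 567.4 -187.6]
 [ 554.3 -189.6]]
66.5 [[ 560.3 -186.8]
 [ 566.8 -186.4]
 [ 553.8 -188.3]]
[[ 584.2 -190.7]
 [ 542.1 -188. ]
 [ 552.1 -170.8]]
[[342.6 344.3]
 [322.1 336.9]
 [363.1 351.7]]
```

```bash
python3 -m creep '[[1,0,1.3,2,0,0,0],[1,0,0,1.5,0,0,0]]'; python3 -m creep '[[1,0,0,1.5,0,0,0],[1,0,0,1,0,0,0]]'; python3 -m creep '[[1,0,0,1,0,0,0],[1,0,0,0,0,0,0]]'
```

```text
time_s: 8.07
ee_pos: [564.9, -190.3, 159.1]
ee_rot: [180.0, 0.0, 87.8]
force: [-0.2, 0.4, -1.3]
gripper_width: 23.9
time_s: 8.32
ee_pos: [564.6, -190.2, 156.4]
ee_rot: [180.0, 0.0, 87.8]
force: [0.3, 0.2, -1.9]
gripper_width: 23.8
time_s: 8.57
ee_pos: [564.5, -190.2, 155.4]
ee_rot: [-180.0, 0.0, 87.8]
force: [0.3, 0.0, -2.0]
gripper_width: 24.2
```

```bash
python3 -m creep '[[1,0,0,1,0,0,0],[1,0,0,1,0,0,0]]'; python3 -m creep '[[1,0,0,1,0,0,0],[1,0,0,0,0,0,0]]'; python3 - <<'E'
from workcell import *
import cv2
s=state();print(s['ee_pos'],s['ee_rot'],s['force'],s['torque'])
for n,(x,y,w,h) in {"side":(270,140,50,50)}.items():
    f=grab_frame(n)["frame"][:,:,::-1]
    cv2.imwrite(f"pics/{n}5.png",cv2.resize(f[y:y+h,x:x+w],(w*12,h*12),interpolation=cv2.INTER_CUBIC))
E
```

```text
time_s: 8.82
ee_pos: [564.6, -190.3, 153.4]
ee_rot: [180.0, 0.0, 87.8]
force: [-0.6, -0.2, -1.2]
gripper_width: 23.8
time_s: 9.07
ee_pos: [564.5, -190.2, 152.3]
ee_rot: [-180.0, 0.0, 87.8]
force: [-0.4, -0.1, -1.6]
gripper_width: 23.9
[ 564.5152527  -190.22247039  152.33558549] [-1.79988938e+02  9.88564266e-04  8.77816654e+01] [-0.39548832 -0.1299973  -1.61528562] [-0.01536751 -0.10353015 -0.01008775]
```

View pics/side5.png

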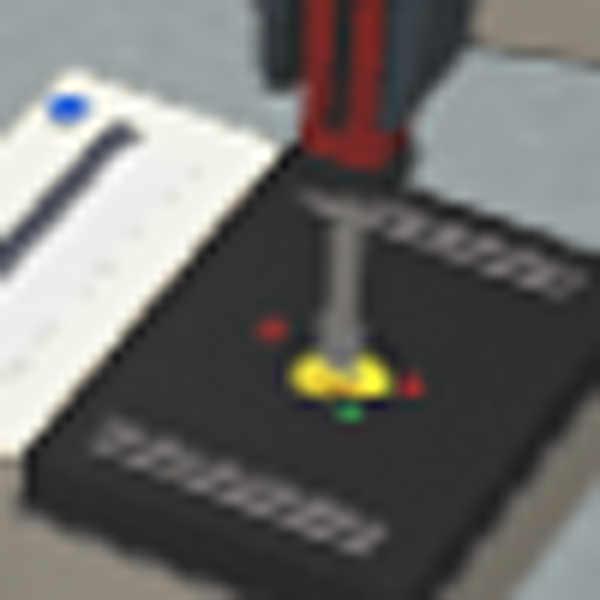

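```bash
python3 - <<'E'
from h import *
import cv2
np.set_printoptions(precision=1,suppress=True)
f=lambda P:(proj('side',P)-[270,140]+.5)*12-.5
print(f([[563,-189.4,60-d] for d in (0,4,8,12)]))
z=56.3
print('front',f([[564.5,-188.7,z],[570.5,-188.7,z],[558.5,-188.7,z]]))
print(atz('side',raw([(343,372)],270,140,12),56.3))
s=cv2.imread('pics/side0raw.png')[160:185,280:310]
cv2.imwrite('pics/z.png',cv2.resize(s,None,fx=20,fy=20,interpolation=cv2.INTER_CUBIC))
E
```

```text
[[341.6 356.8]
 [340.6 368.2]
 [339.7 379.6]
 [338.8 390.9]]
front [[334.5 367. ]
 [314.1 359.6]
 [354.9 374.5]]
[[ 561.7 -188. ]]
```

View pics/z.png

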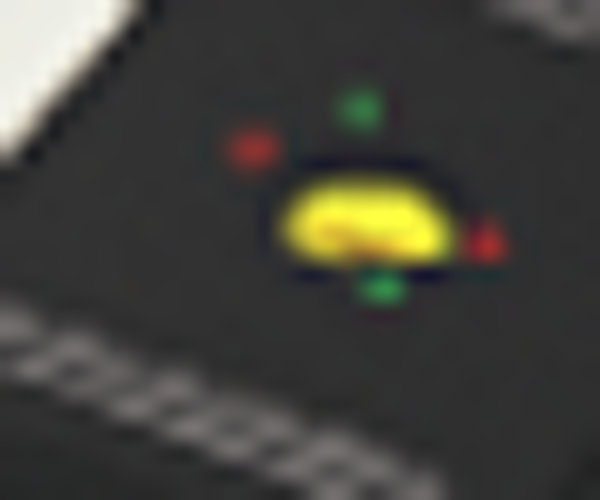

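```bash
python3 -m creep '[[1,0,0,1.5,0,0,0],[1,0,0,1.5,0,0,0]]'; python3 -m creep '[[1,0,0,1,0,0,0],[1,0,0,1,0,0,0]]';  python3 -m creep '[[1,0,0,1,0,0,0],[1,0,0,0,0,0,0]]'
```

```text
time_s: 9.38
ee_pos: [564.6, -190.3, 149.4]
ee_rot: [-180.0, 0.0, 87.8]
force: [0.4, 0.7, -1.3]
gripper_width: 23.9
time_s: 9.62
ee_pos: [564.5, -190.3, 147.3]
ee_rot: [-180.0, 0.0, 87.8]
force: [0.7, 0.1, -1.6]
gripper_width: 23.8
time_s: 9.88
ee_pos: [564.5, -190.2, 146.3]
ee_rot: [-180.0, 0.0, 87.8]
force: [-1.1, -0.1, -1.1]
gripper_width: 24.1
```

Tip ≈ 50.3; no contact yet.

```bash
python3 -m creep '[[1,0,0,1,0,0,0],[1,0,0,0,0,0,0]]'; python3 -m creep '[[1,0,0,1,0,0,0],[1,0,0,0,0,0,0]]';  python3 -m creep '[[1,0,0,1,0,0,0],[1,0,0,0,0,0,0]]'
```

```text
time_s: 10.12
ee_pos: [564.5, -190.1, 145.4]
ee_rot: [-180.0, -0.0, 87.8]
force: [-0.9, 0.2, -2.0]
gripper_width: 24.0
time_s: 10.38
ee_pos: [564.5, -190.1, 144.3]
ee_rot: [-180.0, -0.0, 87.8]
force: [-0.0, 1.0, -0.9]
gripper_width: 23.7
time_s: 10.62
ee_pos: [564.5, -190.1, 143.3]
ee_rot: [-180.0, -0.0, 87.8]
force: [-0.0, 0.8, -1.4]
gripper_width: 23.8
```

```bash
python3 -m creep '[[1,0,0,1,0,0,0],[1,0,0,0,0,0,0]]'; python3 -m creep '[[1,0,0,1,0,0,0],[1,0,0,0,0,0,0]]';  python3 -m creep '[[1,0,0,0.5,0,0,0],[1,0,0,0,0,0,0]]'
```

```text
time_s: 10.88
ee_pos: [564.5, -190.1, 142.4]
ee_rot: [-180.0, -0.0, 87.8]
force: [-0.9, 1.5, -0.1]
gripper_width: 23.9
time_s: 11.12
ee_pos: [564.5, -190.1, 141.9]
ee_rot: [180.0, -0.0, 87.8]
force: [-2.7, 2.0, 4.3]
gripper_width: 23.9
time_s: 11.38
ee_pos: [564.5, -190.1, 141.2]
ee_rot: [180.0, -0.0, 87.8]
force: [-3.3, 3.6, 5.2]
gripper_width: 23.8
```

```bash
python3 -m creep '[[1,0.4,-0.8,-0.5,0,0,0],[1,0,0,0,0,0,0]]'; python3 -m creep '[[1,0.4,-0.7,0,0,0,0],[1,0,0,0,0,0,0]]';  python3 -m creep '[[1,0,0,0.5,0,0,0],[1,0,0,0,0,0,0]]'; python3 - <<'E'
from workcell import *
import cv2
s=state();print(s['ee_pos'],s['ee_rot'],s['force'],s['torque'])
for n,(x,y,w,h) in {"side":(270,140,50,50)}.items():
    f=grab_frame(n)["frame"][:,:,::-1]
    cv2.imwrite(f"pics/{n}6.png",cv2.resize(f[y:y+h,x:x+w],(w*12,h*12),interpolation=cv2.INTER_CUBIC))
E
```

```text
time_s: 11.62
ee_pos: [564.3, -190.1, 141.7]
ee_rot: [179.9, 0.0, 87.8]
force: [-0.3, 1.4, 4.2]
gripper_width: 24.0
time_s: 11.88
ee_pos: [564.1, -189.9, 141.8]
ee_rot: [179.8, 0.1, 87.8]
force: [2.0, -0.2, 3.1]
gripper_width: 23.4
time_s: 12.12
ee_pos: [564.1, -189.8, 141.3]
ee_rot: [179.9, 0.1, 87.8]
force: [2.6, 0.4, 5.1]
gripper_width: 23.7
[ 564.0843736  -189.84982964  141.34952283] [1.79858814e+02 5.87389123e-02 8.77801702e+01] [2.59147535 0.37227033 5.09389833] [-0.07694138 -0.78736517 -0.0282771 ]
```

View pics/side6.png

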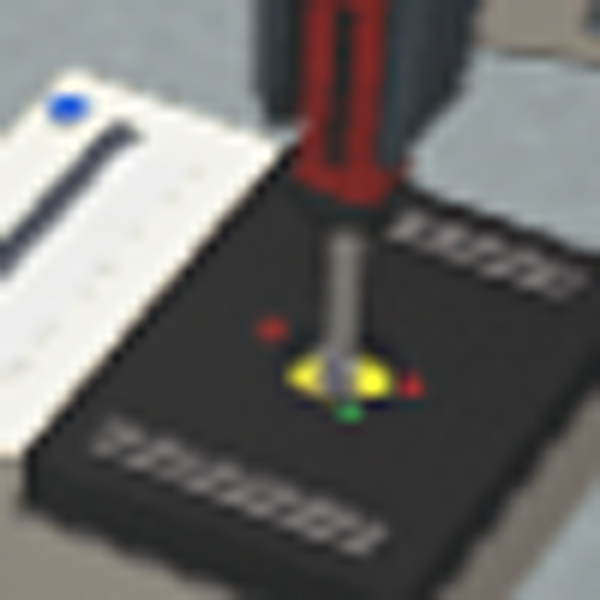

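```bash
python3 -m creep '[[1,0,0.6,0.7,0,0,0],[1,0,0,0,0,0,0]]'; python3 -m creep '[[1,0,0,0.7,0,0,0],[1,0,0,0,0,0,0]]';  python3 -m creep '[[1,0,0,0.6,0,0,0],[1,0,0,0,0,0,0],[1,0,0,0,0,0,0]]'
```

```text
time_s: 12.42
ee_pos: [564.2, -189.8, 140.6]
ee_rot: [179.9, 0.1, 87.8]
force: [1.6, -0.8, 6.1]
gripper_width: 23.6
time_s: 12.68
ee_pos: [564.2, -189.8, 140.1]
ee_rot: [179.9, 0.1, 87.8]
force: [2.3, -0.3, 7.0]
gripper_width: 24.0
time_s: 13.05
ee_pos: [564.2, -189.9, 139.7]
ee_rot: [179.9, 0.1, 87.8]
force: [2.0, -0.1, 7.3]
gripper_width: 23.7
```

```bash
python3 -m creep '[[1,0,0.3,0.8,0,0,0],[1,0,0,0,0,0,0],[1,0,0,0,0,0,0]]'; python3 -m creep '[[1,0,0,0,0,0,5],[1,0,0,0,0,0,5],[1,0,0,0,0,0,5],[1,0,0,0,0,0,0]]'; python3 -c "
from workcell import *
s=state();print(s['ee_pos'],s['force'],s['torque'])"
```

```text
time_s: 13.42
ee_pos: [564.3, -189.9, 139.0]
ee_rot: [179.9, 0.1, 87.8]
force: [0.6, -0.3, 8.1]
gripper_width: 23.8
time_s: 13.92
ee_pos: [564.0, -190.1, 139.0]
ee_rot: [179.9, 0.1, 72.8]
force: [0.0, -1.2, 9.1]
gripper_width: 24.1
[ 564.04675013 -190.13222042  138.97960538] [ 0.04068672 -1.22384346  9.08585985] [-0.28017404 -0.23971032 -0.01848199]
```

```bash
python3 -m creep '[[1,0,0,0,0,0,6],[1,0,0,0,0,0,6],[1,0,0,0,0,0,0]]'; python3 -c "
from workcell import *
s=state();print(s['ee_pos'],s['force'],s['torque'])"; python3 -m creep '[[1,0,0,0,0,0,6],[1,0,0,0,0,0,6],[1,0,0,0,0,0,0]]'; python3 -c "
from workcell import *
s=state();print(s['ee_pos'],s['force'],s['torque'])"
```

```text
time_s: 14.3
ee_pos: [563.8, -190.3, 138.9]
ee_rot: [179.9, 0.1, 60.8]
force: [-0.3, -1.0, 7.1]
gripper_width: 24.1
[ 563.80823804 -190.26579886  138.90411815] [-0.29293311 -0.97849141  7.06201076] [-0.44009091 -0.05187377 -0.01060342]
time_s: 14.68
ee_pos: [563.7, -190.2, 138.9]
ee_rot: [179.9, 0.1, 48.8]
force: [-0.1, -0.6, 7.4]
gripper_width: 23.8
[ 563.69097471 -190.24232994  138.86860796] [-0.10911702 -0.61606363  7.4420756 ] [-0.36781878 -0.0769399  -0.01747746]
```

```bash
python3 -m creep '[[1,0,0,0.3,0,0,6],[1,0,0,0,0,0,6],[1,0,0,0,0,0,0]]'; python3 - <<'E'
from workcell import *
import cv2
s=state();print(s['ee_pos'],s['ee_rot'],s['force'],s['torque'])
for n,(x,y,w,h) in {"side":(270,140,50,50)}.items():
    f=grab_frame(n)["frame"][:,:,::-1]
    cv2.imwrite(f"pics/{n}7.png",cv2.resize(f[y:y+h,x:x+w],(w*12,h*12),interpolation=cv2.INTER_CUBIC))
E
```

```text
time_s: 15.05
ee_pos: [563.7, -190.1, 138.6]
ee_rot: [179.9, 0.1, 36.8]
force: [-0.1, -1.1, 7.9]
gripper_width: 24.1
[ 563.67173075 -190.1205911   138.63422207] [1.79938850e+02 7.09846735e-02 3.67695797e+01] [-0.13826482 -1.09039199  7.88878024] [-0.2928735   0.01650829  0.03851849]
```

View pics/side7.png

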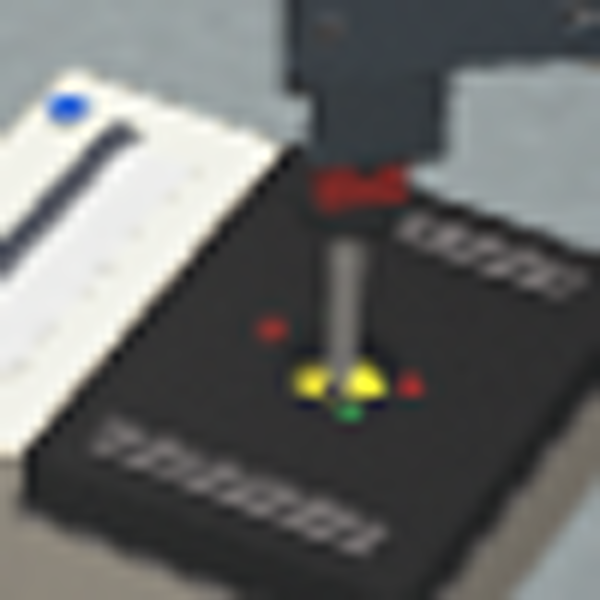

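```bash
python3 -m creep '[[1,0,0,0,0,0,6.5],[1,0,0,0,0,0,6.5],[1,0,0,0,0,0,0]]'; python3 -m creep '[[1,0,0,0,0,0,6.5],[1,0,0,0,0,0,6.5],[1,0,0,0,0,0,0],[1,0,0,0,0,0,0]]'; python3 - <<'E'
from workcell import *
import cv2
s=state();print(s['ee_pos'],s['ee_rot'],s['force'],s['torque'],s['qpos'])
for n,(x,y,w,h) in {"side":(270,140,50,50)}.items():
    f=grab_frame(n)["frame"][:,:,::-1]
    cv2.imwrite(f"pics/{n}8.png",cv2.resize(f[y:y+h,x:x+w],(w*12,h*12),interpolation=cv2.INTER_CUBIC))
E
```

```text
time_s: 15.48
ee_pos: [563.5, -190.2, 138.6]
ee_rot: [179.9, 0.1, 23.8]
force: [-0.4, -1.8, 8.9]
gripper_width: 23.9
time_s: 15.98
ee_pos: [563.3, -190.2, 138.5]
ee_rot: [179.9, 0.1, 10.8]
force: [-0.6, -1.2, 8.7]
gripper_width: 24.0
[ 563.256309   -190.19655443  138.54008945] [1.79916416e+02 9.49281471e-02 1.08120536e+01] [-0.6063248  -1.24047837  8.71381582] [-0.31520416  0.15888556 -0.01878966] [-19.69895968  23.23219306  93.47303558  -0.13451293  63.33418211
  59.54932631]
```

View pics/side8.png

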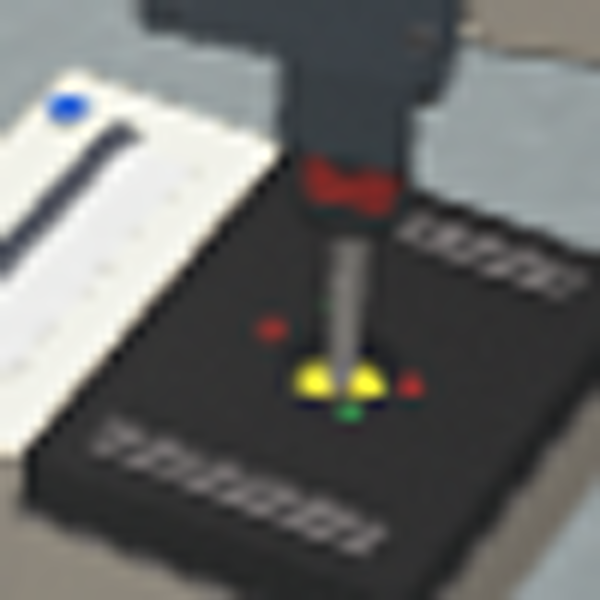

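```bash
python3 -m creep '[[1,0,0,-1.5,0,0,0],[1,0,0,-1.5,0,0,0],[1,0,0,-1,0,0,0],[1,0,0,-1,0,0,0],[1,0,0,0,0,0,0]]'; python3 -m creep '[[1,0,0,-2,0,0,0],[1,0,0,-3,0,0,0],[1,0,0,-6,0,0,0],[1,0,0,-12,0,0,0],[1,0,0,-25,0,0,0]]';python3 -m creep '[[1,0,0,-30,0,0,0],[1,0,0,-16,0,0,0],[1,0,0,0,0,0,0]]'; python3 - <<'E'
from workcell import *
import cv2
s=state();print(s['ee_pos'],s['ee_rot'],s['force'],s['torque'],s['qpos'])
for n,(x,y,w,h) in {"side":(250,120,90,75)}.items():
    f=grab_frame(n)["frame"][:,:,::-1]
    cv2.imwrite(f"pics/{n}9.png",cv2.resize(f[y:y+h,x:x+w],(w*8,h*8),interpolation=cv2.INTER_CUBIC))
E
```

```text
time_s: 16.65
ee_pos: [563.3, -190.0, 142.4]
ee_rot: [180.0, 0.1, 10.8]
force: [-0.6, -3.4, 2.2]
gripper_width: 24.1
time_s: 17.27
ee_pos: [563.6, -188.9, 191.2]
ee_rot: [-179.9, 0.1, 10.8]
force: [0.2, 0.5, -1.6]
gripper_width: 23.8
time_s: 17.65
ee_pos: [564.6, -189.5, 238.4]
ee_rot: [179.9, -0.2, 10.8]
force: [-0.4, -0.8, -1.9]
gripper_width: 23.7
[ 564.60671779 -189.51148252  238.3526981 ] [ 1.79917335e+02 -1.56184773e-01  1.07825936e+01] [-0.41427457 -0.76035474 -1.91897435] [ 0.01728696 -0.02638493  0.05374205] [-1.96653027e+01  1.93132434e+01  8.46077266e+01  8.12684130e-03
  7.59024937e+01  5.95502490e+01]
```

View pics/side9.png

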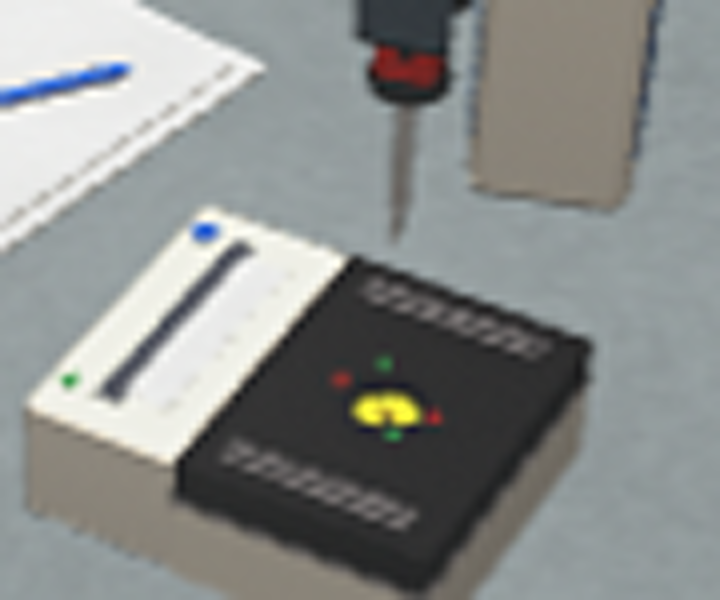

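```bash
python3 -m creep '[[1,4,-30,0,0,0,0],[1,6,-48,0,0,0,0],[1,7,-56,0,0,0,0],[1,7,-56,0,0,0,0],[1,7,-56,0,0,0,0]]'; python3 -m creep '[[1,6,-50,0,0,0,0],[1,4,-30,0,0,0,0],[1,2.1,-18.2,0,0,0,0],[1,0,0,0,0,0,-10.4],[1,0,0,0,0,0,-10.4]]'; python3 -m creep '[[1,0,0,0,0,0,-10.4],[1,0,0,0,0,0,-10.4],[1,0,0,0,0,0,-10.4],[1,0,0,0,0,0,-10.4],[1,0,0,0,0,0,-10.4]]';python3 -m creep '[[1,0,0,0,0,0,-10.4],[1,0,0,20,0,0,0],[1,0,0,20,0,0,0],[1,0,0,0,0,0,0]]'; python3 - <<'E'
from workcell import *
import cv2
s=state();print(s['ee_pos'],s['ee_rot'],s['force'],s['torque'])
f=grab_frame("side")["frame"][:,:,::-1]
x,y,w,h=200,180,70,75
cv2.imwrite("pics/sA.png",cv2.resize(f[y:y+h,x:x+w],(w*8,h*8),interpolation=cv2.INTER_CUBIC))
f=grab_frame("top")["frame"][:,:,::-1]
x,y,w,h=280,180,50,50
cv2.imwrite("pics/tA.png",cv2.resize(f[y:y+h,x:x+w],(w*10,h*10),interpolation=cv2.INTER_CUBIC))
E
```

```text
time_s: 18.32
ee_pos: [547.3, 59.7, 235.2]
ee_rot: [-180.0, 0.2, 10.8]
force: [0.3, -0.3, -1.4]
gripper_width: 23.9
time_s: 18.95
ee_pos: [541.6, 156.4, 235.8]
ee_rot: [-180.0, 0.1, 31.9]
force: [-0.2, 0.2, -1.0]
gripper_width: 23.7
time_s: 19.58
ee_pos: [541.7, 155.9, 235.9]
ee_rot: [-179.9, 0.1, 83.9]
force: [-0.0, -1.0, -1.3]
gripper_width: 23.7
time_s: 20.08
ee_pos: [540.6, 155.8, 194.7]
ee_rot: [-179.7, 0.1, 93.9]
force: [-0.7, -0.3, -1.5]
gripper_width: 23.5
[540.61496386 155.78758177 194.66516738] [-1.79705762e+02  7.86797001e-02  9.39353128e+01] [-0.70799387 -0.26312361 -1.54225891] [-0.00493667 -0.08313567  0.00133581]
```

View pics/sA.png

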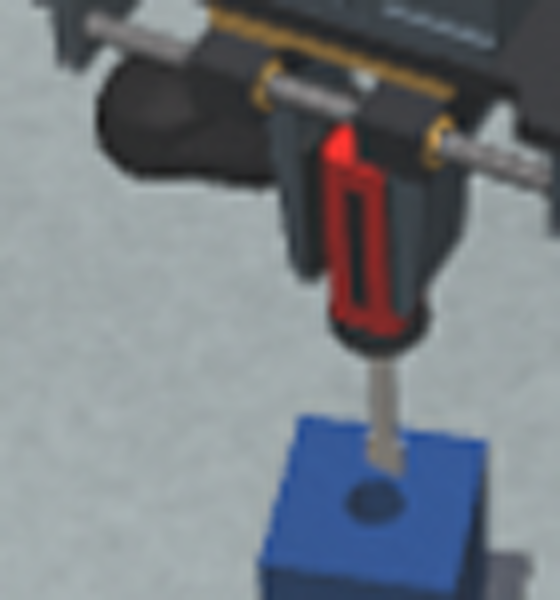

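View pics/tA.png

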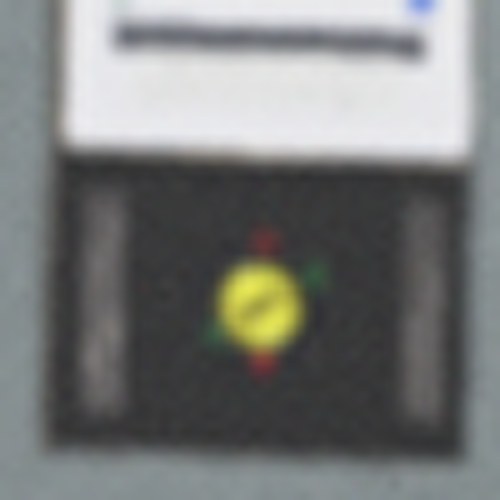

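```bash
python3 - <<'E'
from h import *
np.set_printoptions(precision=1,suppress=True)
print(atz('side',raw([(387,469),(369,460),(404,475)],200,180),98.7))
print(atz('side',raw([(375,501)],200,180),80))
E
```

```text
[[538.5 157.5]
 [545.4 157.2]
 [532.5 156.9]]
[[543.2 158. ]]
```

```bash
python3 -m creep '[[1,1.8,3.9,6,0,0,0],[1,0,0,6,0,0,0],[1,0,0,0,0,0,0]]'; python3 - <<'E'
from workcell import *
import cv2
s=state();print(s['ee_pos'],s['ee_rot'],s['force'],s['torque'])
f=grab_frame("side")["frame"][:,:,::-1]
x,y,w,h=215,200,60,50
cv2.imwrite("pics/sB.png",cv2.resize(f[y:y+h,x:x+w],(w*12,h*12),interpolation=cv2.INTER_CUBIC))
E
```

```text
time_s: 20.55
ee_pos: [545.4, 158.8, 184.3]
ee_rot: [-179.9, 0.0, 94.0]
force: [0.0, 0.0, -2.3]
gripper_width: 24.3
[545.38077845 158.78146866 184.26038086] [-1.79931679e+02  2.05739546e-02  9.39870029e+01] [ 0.03785631  0.03556163 -2.29674277] [-0.05123937 -0.12491018 -0.01027318]
```

View pics/sB.png

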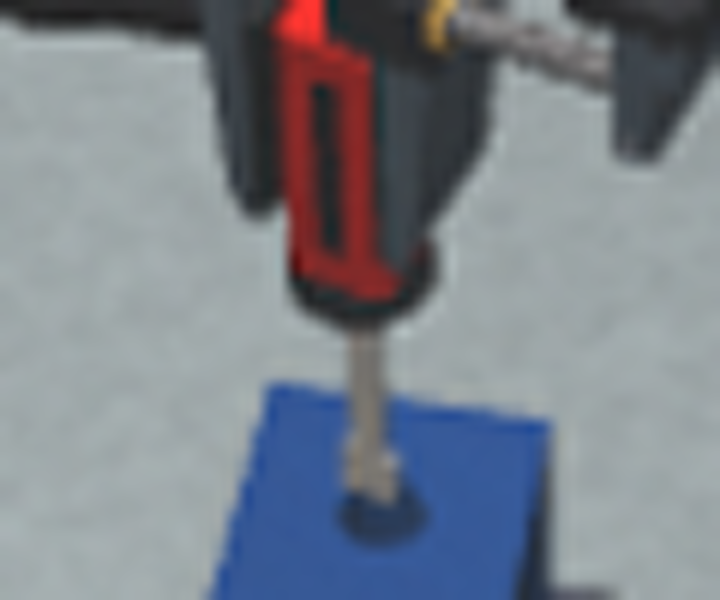

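```bash
python3 - <<'E'
from h import *
np.set_printoptions(precision=1,suppress=True)
print(atz('side',raw([(371,496),(343,485),(396,503)],215,200,12),88.3))
print(atz('side',raw([(382,513),(339,515),(428,515),(382,480),(382,547)],215,200,12),80))
E
```

```text
[[544.  161.2]
 [550.8 161.6]
 [538.3 160.1]]
[[543.2 158.4]
 [550.9 163.5]
 [534.2 153.8]
 [547.9 150.5]
 [538.3 166.4]]
```

```bash
python3 -m creep '[[1,-1.2,-0.9,0,0,0,0],[1,0,0,4,0,0,0],[1,0,0,4,0,0,0],[1,0,0,4,0,0,0],[1,0,0,0,0,0,0]]';  python3 -m creep '[[1,0,0,5,0,0,0],[1,0,0,5,0,0,0],[1,0,0,0,0,0,0]]'
```

```text
time_s: 21.22
ee_pos: [544.6, 157.5, 172.3]
ee_rot: [-179.9, 0.0, 94.0]
force: [0.5, -0.4, -1.8]
gripper_width: 24.0
time_s: 21.6
ee_pos: [544.5, 157.5, 162.2]
ee_rot: [-179.9, 0.0, 94.0]
force: [0.2, -0.0, -1.8]
gripper_width: 24.3
```

No contact, tip about 14 mm in the hole. Continuing down.

```bash
python3 -m creep '[[1,0,0,10,0,0,0],[1,0,0,10,0,0,0],[1,0,0,0,0,0,0]]';  python3 -m creep '[[1,0,0,8,0,0,0],[1,0,0,8,0,0,0],[1,0,0,8,0,0,0],[1,0,0,5,0,0,0],[1,0,0,0,0,0,0]]'; python3 -m creep '[[1,0,0,2,0,0,0],[1,0,0,2,0,0,0],[1,0,0,0,0,0,0]]'
```

```text
time_s: 21.98
ee_pos: [544.1, 157.3, 141.5]
ee_rot: [-179.8, 0.0, 94.0]
force: [-0.4, 0.9, -2.1]
gripper_width: 24.1
time_s: 22.6
ee_pos: [544.6, 157.5, 113.3]
ee_rot: [-179.9, 0.0, 94.0]
force: [0.4, 0.6, -2.0]
gripper_width: 23.7
time_s: 22.98
ee_pos: [544.8, 157.5, 109.7]
ee_rot: [-180.0, 0.0, 94.0]
force: [0.6, 1.1, -1.6]
gripper_width: 23.8
```

```bash
python3 -m creep '[[1,0,0,1.5,0,0,0],[1,0,0,0,0,0,0]]';  python3 -m creep '[[1,0,0,1,0,0,0],[1,0,0,0,0,0,0]]'; python3 -m creep '[[1,0,0,0.7,0,0,0],[1,0,0,0,0,0,0]]'
```

```text
time_s: 23.22
ee_pos: [544.8, 157.6, 108.2]
ee_rot: [-180.0, 0.0, 94.0]
force: [-0.6, 0.4, -1.5]
gripper_width: 23.6
time_s: 23.48
ee_pos: [544.8, 157.5, 107.2]
ee_rot: [-180.0, 0.0, 94.0]
force: [-0.1, -0.2, -0.5]
gripper_width: 23.8
time_s: 23.72
ee_pos: [544.9, 157.5, 106.6]
ee_rot: [-180.0, 0.0, 94.0]
force: [0.2, 0.3, -1.5]
gripper_width: 23.7
```

```bash
python3 -m creep '[[1,0,0,0.4,0,0,0],[0.6,0,0,0,0,0,0],[0.4,0,0,0,0,0,0],[0,0,0,0,0,0,0],[0,0,0,0,0,0,0]]' 10; python3 -m creep '[[0,0,0,0,0,0,0],[0,0,0,0,0,0,0],[0,0,0,0,0,0,0],[0,0,0,0,0,0,0]]'; python3 - <<'E'
from workcell import *
import cv2
s=state();print(s['ee_pos'],s['force'],s['gripper_width'])
f=grab_frame("side")["frame"][:,:,::-1]
x,y,w,h=195,180,90,75
cv2.imwrite("pics/sC.png",cv2.resize(f[y:y+h,x:x+w],(w*8,h*8),interpolation=cv2.INTER_CUBIC))
E
```

```text
time_s: 24.35
ee_pos: [544.9, 157.6, 106.2]
ee_rot: [180.0, 0.0, 94.0]
force: [0.0, -0.0, 0.6]
gripper_width: 61.1
time_s: 24.85
ee_pos: [544.9, 157.6, 106.2]
ee_rot: [180.0, 0.0, 94.0]
force: [-0.6, 0.4, 0.3]
gripper_width: 91.1
[544.93692089 157.57371578 106.23047307] [-0.55097328  0.42826095  0.33863464] 91.07120742499443
```

View pics/sC.png

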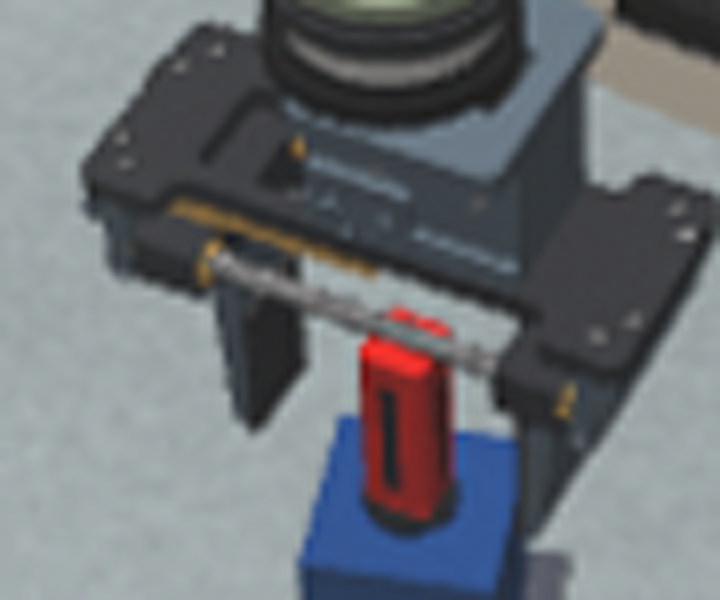

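The picture shows the handle free between the open jaws, upright, with its guard on the stand at about (410,515). Retreating up and away, then checking.

```bash
python3 -m creep '[[0,0,0,-20,0,0,0],[0,0,0,-35,0,0,0],[0,0,0,-40,0,0,0],[0,0,0,-40,0,0,0],[0,0,0,-20,0,0,0]]'; python3 -m creep '[[0,-50,0,0,0,0,0],[0,-50,-30,0,0,0,0],[0,-50,-50,0,0,0,0],[0,0,-50,0,0,0,0],[0,0,0,0,0,0,0]]'; python3 - <<'E'
from workcell import *
import cv2
import numpy as np
s=state();print(s['ee_pos'],s['force'],s['gripper_width'])
f=grab_frame("side")["frame"][:,:,::-1]
g=grab_frame("top")["frame"][:,:,::-1]
r=lambda f,x,y,w,h,k:cv2.resize(f[y:y+h,x:x+w],(w*k,h*k),interpolation=cv2.INTER_CUBIC)
cv2.imwrite("pics/sD.png",r(f,220,210,60,70,8))
cv2.imwrite("pics/tD.png",np.hstack([r(g,190,190,50,50,8),r(g,280,185,50,50,8)]))
cv2.imwrite("pics/sDfull.png",f)
E
```

```text
time_s: 25.52
ee_pos: [545.6, 157.8, 263.9]
ee_rot: [179.8, -0.0, 94.0]
force: [0.6, 1.2, -0.2]
gripper_width: 91.7
time_s: 26.15
ee_pos: [428.0, 4.5, 261.5]
ee_rot: [-180.0, 0.0, 93.9]
force: [1.4, 0.0, 0.3]
gripper_width: 91.5
[427.98434472   4.47764727 261.53276978] [1.37797572 0.03729986 0.29256399] 91.47147202187936
```

View pics/sD.png

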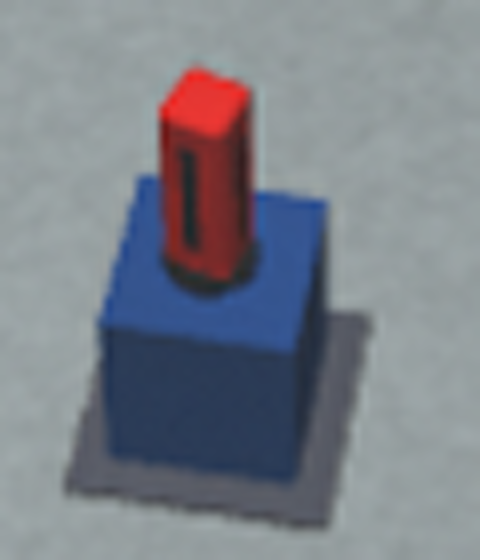

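View pics/tD.png

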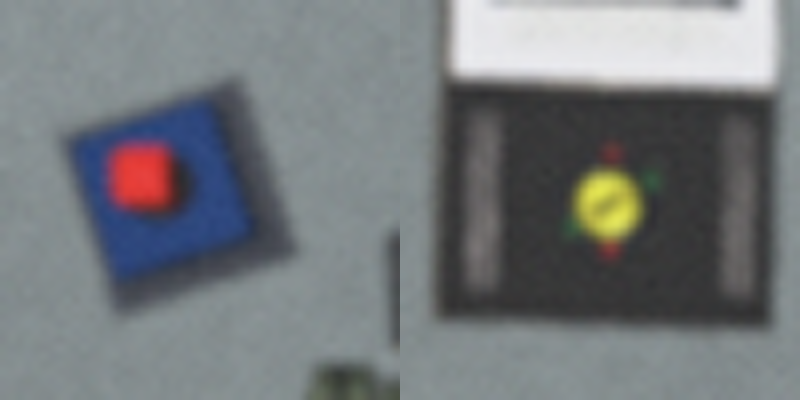

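View pics/sDfull.png

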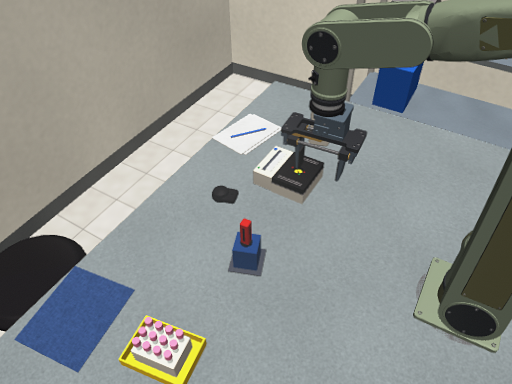

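```bash
python3 -c "
from workcell import *
print(job_done())"
```

```text
the job is handed in; nothing more can be done
None
```

I locked the battery cover and put the screwdriver back in its stand, then handed the job in about 26 s into the 69 s limit. The hand-in reports no verdict.

- **Locking:** I felt for the screw with the bit and pushed it in to about 3 mm (8 to 9 N read at the wrist, about 10 N on the screw). I then turned it 77° clockwise (about 1.25 rad at the screw) and let it up.
- **Screw check:** In the last top picture, the slot lies along the green dots (locked).
- **Screwdriver check:** It stands upright with its guard on the stand. Its handle is within about a pixel of where it stood at the start, in both cameras. The gripper is open and well clear.
- **Bystanders:** The mouse and rack look unmoved in the last side picture. The sanitizer was hidden behind the arm there, so I could not confirm it by eye, but I felt no unexpected contact at any point.
- **Disagreement:** The two cameras placed the screw and the tool up to about 2 mm apart. I corrected for this by comparing the bit with the well, and later with the stand hole, in the same picture, and by the sideways force when the bit touched the screw.

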